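Hook the catch tray out from under the draining stand

ROBOT

A 6-joint arm with a two-finger parallel gripper is mounted at the origin on the work surface. World frame = base frame: x ahead of the robot, y to its left, z up, the work surface at z = 0. Lengths are in m, angles in rad, forces in N, time in s.
With the tool pointing down it reaches from about 0.3 to 0.85 m from the base axis. Payload 4.2 kg.
Tool frame: the origin (TCP) lies midway between the tips of the shut fingers; the grasp point (between the pads) lies 19 mm behind it; z points along the fingers, x is the direction in which the jaws open and shut, and the axes are right-handed (so a half turn about z gives the same grasp; the last joint's range is limited). The gripper opens to 91 mm and grips with 3 to 60 N. Pads are 32 mm wide; open, the fingers measure 118 mm over their backs; the gripper's body (76 mm by 178 mm) begins 60 mm behind the grasp point.
Start: joints at [1.171, 0.32, 1.565, -0, 1.257, -0.02], TCP at [0.213, 0.534, 0.214] pointing down, gripper open.
Joint ranges: [-3.11, 3.11], [-0.84, 2.01], [0.21, 2.61], [-1.34, 4.49], [0.05, 2.63], [-2.56, 2.56]. Speed limits (rad/s): [2.57, 2.57, 3.14, 3.14, 3.14, 3.14].

INTERFACE

Orientations are given as a rotation vector (axis times angle).
In Python, from station import env, viewer gives the robot as it stands.
- The arm moves only by the tool arm_command, never from a script. Its argument "rows" is a list of rows, each an object of numbers: "tx", "ty", "tz": the shift along the tool's x, y, z in mm; "wx", "wy", "wz": the turn, a rotation vector about the tool's x, y, z in degrees; "gripper": the opening, from -1 (shut) to 1 (fully open). A call has 1 to 20 rows; each row shifts and turns the commanded pose from where the row before left it, along the tool's axes as they then stand; what a row does not reach is not made up. A row lasts 1/10 s, in which the tool goes at most 50 mm and 8.59 degrees, less where a joint would pass 70% of its speed; a pose out of reach is approached as far as the arm can. A call is refused whole if a number of a shift passes 50 or a number of a turn 8.59, either way. A call with a gripper value outside its range is refused whole. The fingers move at their own pace and stop on an object; "force" is the grip in N (left out, the last holds). Time passes only in rows, so rows that do not move let the fingers close. It gives the time, the measured TCP pose, the force and the opening at its end, in the units of the state.
- env.observe(): the state, without advancing time (a new reading comes with each control period).
- viewer.capture(name): name is "scene" or "top" or "wrist"; returns (picture, depth): 420x560x3 uint8, red, green, blue; 420x560 float32, m along the optical axis (not along the pixel's ray), 0 where there is no reading.
- viewer.camera_params(name): a dict with "fovy" (degrees; the focal length in pixels is half the picture's height over the tangent of half this angle, whatever the lens; pixels are square), "cx", "cy" (the principal point, pixels), "dist_coeffs" ([k1, k2, p1, p2, k3] as OpenCV has them; the pictures are not rectified), "R" (3x3) and "t" (3): a world point X has camera coordinates R X + t. Camera axes: x right, y down, z forward; pixel columns grow to the right and rows downward; lengths in m; the calibration is good to about 2 mm. A picture is of the moment at which its call begins: read the wrist's pose just before it. camera_params takes no time and is no camera call; for the wrist camera it gives the pose at the moment of the call.
- env.finish_job(): hands the job in, once; it reports no verdict.
The state is a dict: "time_s": time; "joint_positions": joint angles; "joint_vel": joint speeds; "tau": joint torques, N m; "tool_pos": TCP position; "tcp_rot": TCP orientation; "ft_force": force on the tool from outside, world axes, zero at the start; "ft_torque": the same for the moment, N m; "finger_gap": opening from 0.0 (shut) to 1.0 (fully open).
Only numpy, scipy, OpenCV 4.12 (cv2) and the standard library are available. Lean on these libraries where they do the work, as an engineer would, in place of code of your own. Each camera call takes 0.05 s, during which the arm holds its last target.

TASK

Take the hooked rod from its rest, reach it under the front ledge of the draining stand, feel for the pull ring of the catch tray hidden there, and with the hook draw the tray gently out as far as it goes. Then unhook the rod and lay it back in its two-post rest as it was, leaving the tray out. Never force anything, do not touch the tray with the hand, and do not disturb the bottles and jar.

Things in the scene. Friction and masses are not known exactly. Their poses are not given: they have to be found in the camera images.
- stand: fixed draining stand: deck 260 x 260 mm, underside 100, top 112 mm above the table, on two side plates (inner faces at y = +-118 mm), open in front; a wire cage lid lies on it. Origin: on the table under the deck's middle; x points away from the robot, y to its left. The front ledge edge is at x = -130 mm. The tray slides out along -x.
- tray: blue catch tray on slides under the deck; its front plate is 210 mm wide, 10 to 88 mm above the table. Origin: on the table below the middle of the plate's front face; axes as the stand's. In the stand's frame this origin is at x = -45 mm fully in and -135 mm at the rigid end stop. It starts up to 12 mm out, drags with about 4 N, stays where left. More than 25 N on tray or ring is too much.
- rail_mid (a point): middle of the cross rail on the tray's front plate, 42 mm above the table (fixed to the tray). An orange ring lies level in front: centre 35 mm before the plate at this height, hole 28 mm, outside 40 mm, bar 6 mm, on a 14 mm stem. It is clamped at an UNKNOWN place within 35 mm left or right of here (slips at about 14 N), hidden by the ledge: find it by touch. Nothing else is there.
- hook_grip (a point): hooked rod, about 110 g, centre of its green handle (100 mm long, 14 mm wide, 24 mm high), lying level. x axis along the rod towards the hook, z up. The steel rod (8 mm thick) leaves the handle's front end on its centre line, runs level to 135 mm ahead of this point and is then bent straight down.
- hook_tip (a point): lower end of the downturned hook (8 mm thick, round-ended): 135 mm ahead of the handle's centre and 34 mm below it; 30 mm below the underside of the level rod.
- rest: fixed white two-post rest. Origin on the table; x along the rod towards its hook. Rear post at x = -42 mm (slot 20 mm wide for the handle, floor 63, cheeks up to 77 mm), front post at +80 mm (notch 14 mm wide for the rod, floor 71, cheeks up to 83 mm); posts 10 mm thick. Laid home, the handle's centre is above the origin (within 6 mm along x), 75 mm above the table.
- wash_bottle: bystander: white wash bottle with orange cap and spout, 66 mm across, 182 mm high, about 350 g; origin under its middle
- specimen_jar: bystander: clear jar with yellow cap, 52 mm across, 65 mm high; origin under its middle
- stain_bottle: bystander: small amber bottle standing on the deck near its back, 40 mm across, 70 mm high; origin under its middle
There are look-alikes about, which are no part of the job. Of the things like the part that bears hook_grip, leave any that is blue; of the rest the larger one is meant.

How it is judged:
On the way, in this order (a step that is already met when the one before it is completed fails the run):
1. the hooked rod is lifted out of its rest (z of hook_grip in the frame of rest above 0.1 m and contact force between hook and rest below 0.01 N), for 0.1 s.
2. the hook pulls at the tray, which has come at least 30 mm out (x of tray in the frame of stand below -0.075 m and contact force between hook and tray above 1 N).
3. the tray is out to its stop (within 4 mm) (x of tray in the frame of stand below -0.131 m), for 0.1 s.
At the end, for the whole second after the job is handed in: The tray is out to within 4 mm of its end stop, and the hooked rod lies still in both posts of its rest, hook end over the front post: handle's centre within 16 mm along and 6 mm across of its home place and 70 to 79 mm above the table, in line within 0.1 rad, upright within 0.15 rad (x of tray in the frame of stand below -0.131 m and x of hook_grip in the frame of rest between -0.016 and 0.016 m and y of hook_grip in the frame of rest between -0.006 and 0.006 m and z of hook_grip in the frame of rest between 0.07 and 0.079 m and x of hook_tip in the frame of rest above 0.1 m and angle between the x axis of hook_grip and the x axis of rest, either way round below 0.1 rad and angle between hook_grip's own z axis and vertical below 0.15 rad and linear speed of hook below 0.02 m/s); the robot touches nothing.
It fails at once if the hook presses or pulls on the tray or its ring with more than 25 N (contact force between hook and tray above 25 N).
It fails at once if the hook or the robot pushes the stand with more than 25 N (contact force between any of hook, the fingers, the arm and stand above 25 N).
It fails at once if the hand or arm touches the tray (contact force between any of the fingers, the arm and tray above 0.5 N).
It fails at once if a bottle or the jar is moved more than 15 mm or tipped (distance of any of wash_bottle, specimen_jar, stain_bottle from where it was at the start of the episode above 0.015 m or angle between any of wash_bottle, specimen_jar, stain_bottle's own z axis and vertical above 0.3 rad).
It also fails if it takes over 66 s, if anything falls off the work surface, if the arm or the gripper's body presses on something with over 40 N, if the wrist force passes 120 N, or if a joint passes its speed limit or range.

## Working session

There is one attempt and no reset: what is moved stays moved. The work goes in short steps, Python scripts to look and compute and a tool call to move; the robot and the scene stay as the last step left them, time stands still between calls to the robot, and variables do not carry over. Pictures are saved under pics/ and viewed, and the job is handed in when it is done.

Besides the shell and the picture viewer there is one more tool, called after ">>>" as a command line: name --argument value ..., lists and objects as JSON in quotes. arm_command: Moves the arm, as the interface text tells. Its arguments: {"type":"object","properties":{"rows":{"type":"array","items":{"type":"object","properties":{"tx":{"type":"number"},"ty":{"type":"number"},"tz":{"type":"number"},"wx":{"type":"number"},"wy":{"type":"number"},"wz":{"type":"number"},"gripper":{"type":"number"}}}},"force":{"type":"number"}},"required":["rows"]}

```bash
ls; mkdir -p pics
cat > h.py <<'E'
import numpy as np, cv2
from scipy.spatial.transform import Rotation as R
from station import env, viewer
def cam(n):
    p=viewer.camera_params(n); f=210/np.tan(np.radians(p['fovy'])/2)
    K=np.array([[f,0,p['cx']],[0,f,p['cy']],[0,0,1]]); return K,np.array(p['dist_coeffs'],float),np.array(p['R']),np.array(p['t'])
def snap(n,tag):
    c=cam(n); im,d=viewer.capture(n); cv2.imwrite(f'pics/{tag}.png',im[:,:,::-1]); np.savez(f'{tag}.npz',im=im,d=d,K=c[0],D=c[1],R=c[2],t=c[3])
def ray(tag,u,v):
    s=np.load(tag+'.npz'); q=cv2.undistortPoints(np.array([[[u,v]]],float),s['K'],s['D'])[0,0]
    return s, np.array([q[0],q[1],1.])
def px(tag,u,v,z=None):
    s,r=ray(tag,u,v); Rm,t=s['R'],s['t']; o=-Rm.T@t; w=Rm.T@r
    if z is None: return o+w*s['d'][int(round(v)),int(round(u))]
    return o+w*(z-o[2])/w[2]
def proj(tag,X):
    s=np.load(tag+'.npz'); return cv2.projectPoints(np.array(X,float).reshape(-1,1,3),cv2.Rodrigues(s['R'])[0],s['t'],s['K'],s['D'])[0][:,0]
def cloud(tag):
    s=np.load(tag+'.npz'); g=np.mgrid[0:420,0:560]; uv=np.stack([g[1].ravel(),g[0].ravel()],1).astype(float)[:,None]
    q=cv2.undistortPoints(uv,s['K'],s['D'])[:,0]; d=s['d'].ravel()
    P=np.c_[q*d[:,None],d]; W=(P-s['t'])@s['R']; W[d==0]=np.nan; return W.reshape(420,560,3),s['im']
E
python3 - <<'E'
from h import *
for n in ['scene','top','wrist']: snap(n,n+'0')
print(env.observe())
E
```

```text
pics
{'time_s': 0.15, 'joint_positions': array([ 1.17099798e+00,  3.20181883e-01,  1.56536482e+00,  5.11889546e-06,
        1.25738189e+00, -1.99835866e-02]), 'joint_vel': array([-8.47892043e-04, -1.23994694e-03, -4.29492886e-03, -1.56699522e-03,
        4.42476213e-04,  5.87603869e-05]), 'tau': array([ 3.26307218e-04, -4.12779200e+01, -2.32153559e+01,  7.28546083e-02,
        4.35094186e-02, -1.01662213e-04]), 'tool_pos': array([0.21303009, 0.53369649, 0.21330544]), 'tcp_rot': array([ 2.60024313e+00,  1.76175897e+00, -1.76420450e-03]), 'ft_force': array([ 0.83913775, -0.24300377,  0.22410645]), 'ft_torque': array([0.03690384, 0.00112181, 0.00928246]), 'finger_gap': 1.002116944492958}
```

View pics/scene0.png

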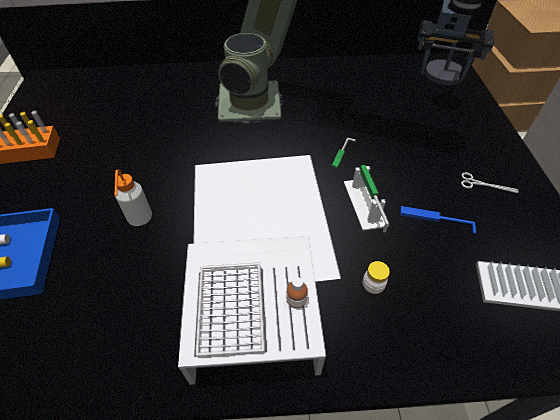

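View pics/top0.png

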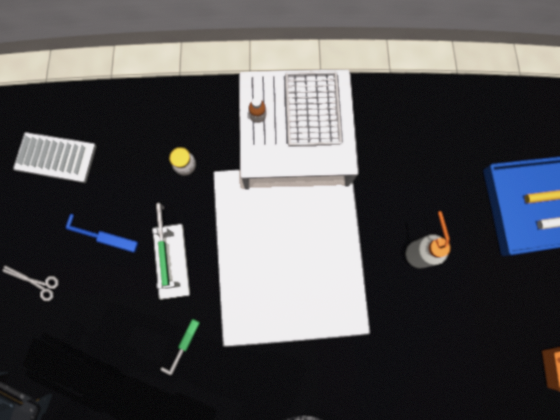

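View pics/wrist0.png

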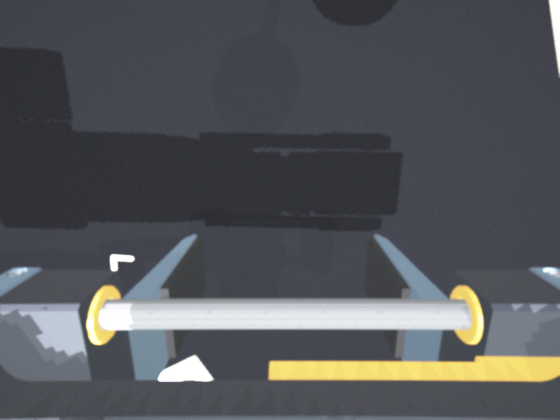

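Run:
```python
from h import *
im=cv2.imread('pics/top0.png'); cv2.imwrite('pics/t_c.png',cv2.resize(im[190:310,130:250],None,fx=5,fy=5,interpolation=cv2.INTER_CUBIC))
im=cv2.imread('pics/scene0.png'); cv2.imwrite('pics/s_c.png',cv2.resize(im[130:250,320:420],None,fx=5,fy=5,interpolation=cv2.INTER_CUBIC))
im=cv2.imread('pics/top0.png'); cv2.imwrite('pics/t_s.png',cv2.resize(im[60:200,230:370],None,fx=4,fy=4,interpolation=cv2.INTER_CUBIC))
for t in ['top0','scene0']:
    W,i=cloud(t); h=cv2.cvtColor(i,cv2.COLOR_RGB2HSV)
    g=(h[...,0]>50)&(h[...,0]<75)&(h[...,1]>120)&(h[...,2]>50)
    n,l,st,c=cv2.connectedComponentsWithStats(g.astype(np.uint8))
    for k in range(1,n):
        if st[k,4]>20:
            P=W[l==k]; P=P[~np.isnan(P[:,0])]; m=np.median(P,0); e=np.linalg.svd(P[:,:2]-P[:,:2].mean(0),full_matrices=0)[2][0]; q=(P[:,:2]-m[:2])@e
            print(t,c[k],st[k,4],m.round(4),e.round(3),np.ptp(q).round(3))
    print('cam',-np.load(t+'.npz')['R'].T@np.load(t+'.npz')['t'])
for n,(u,v) in dict(dTL=(239,71),dTR=(351,71),dBL=(240,177),dBR=(355,177)).items(): print(n,px('top0',u,v,.112).round(4),px('top0',u+4,v-4 if v>100 else v+4).round(3))
for n,(u,v) in dict(A=(195,243),B=(312,237),C=(181,362),D=(325,357)).items(): print('sc',n,px('scene0',u,v,.112).round(4))
for n,(u,v,z) in dict(jar=(180,157,.065),wash=(438,248,.17)).items(): print(n,px('top0',u,v,z).round(3), px('top0',u,v).round(3))
```

```text
top0 [163.30373832 263.14018692] 214 [0.4664 0.2984 0.0866] [-0.992 -0.122] 0.093
top0 [188.6918239  334.14150943] 318 [0.3071 0.2562 0.0092] [-0.891  0.454] 0.077
cam [0.38660373 0.0521153  1.01475278]
scene0 [337.92307692 157.69230769] 117 [0.3102 0.2587 0.0072] [ 0.889 -0.458] 0.084
scene0 [368.88317757 180.40186916] 214 [0.4719 0.3026 0.0844] [ 0.997 -0.076] 0.158
cam [1.1427936  0.03737672 0.80927468]
dTL [0.9129 0.1291 0.112 ] [0.902 0.12  0.113]
dTR [ 0.9095 -0.1365  0.112 ] [ 0.96  -0.169  0.003]
dBL [0.6516 0.1263 0.112 ] [0.661 0.118 0.111]
dBR [ 0.6471 -0.129   0.112 ] [ 0.69  -0.162 -0.001]
sc A [ 0.6594 -0.1158  0.112 ]
sc B [0.6598 0.1356 0.112 ]
sc C [ 0.9102 -0.1227  0.112 ]
sc D [0.9163 0.1293 0.112 ]
jar [0.718 0.272 0.065] [0.717 0.272 0.067]
wash [ 0.478 -0.281  0.17 ] [ 0.481 -0.293  0.139]
```

View pics/t_c.png

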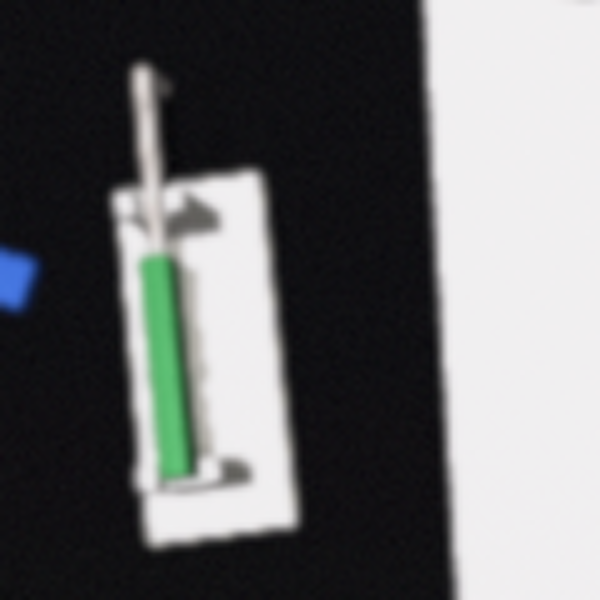

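View pics/s_c.png

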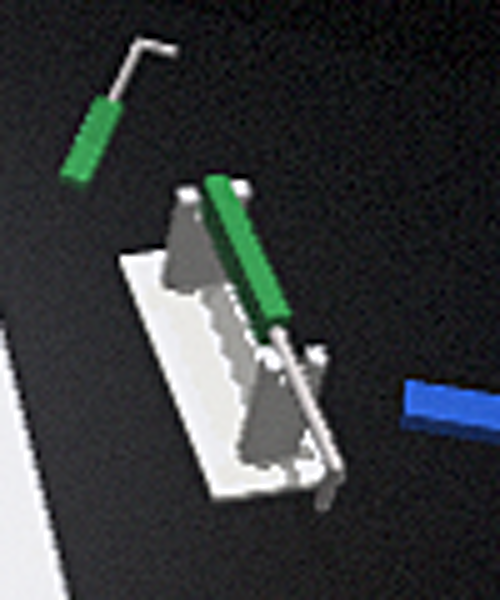

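View pics/t_s.png

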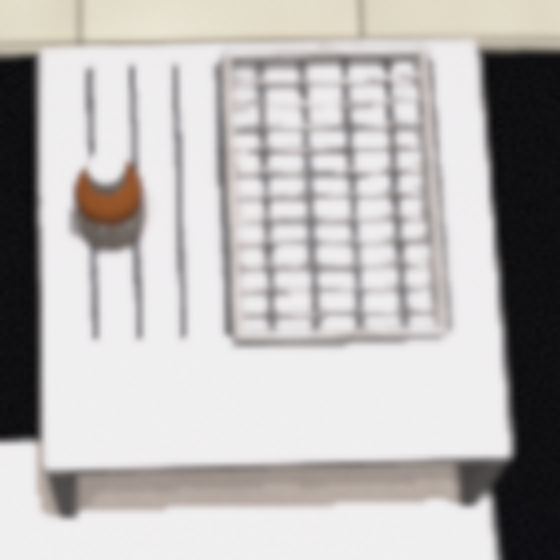

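Run:
```python
from h import *
a=px('top0',165.2,284.6,.087);b=px('top0',161.4,241.2,.087);h=px('top0',158.2,204,.079)
print(a,b,h); print('mid',(a+b)/2, 'len',np.linalg.norm(b-a),'ang',np.degrees(np.arctan2(*(b-a)[1::-1])),np.degrees(np.arctan2(*(h-a)[1::-1])))
# scene crop: handle top rear-end mid (215,182), front (277,318)
s=lambda x,y:(320+x/5-.4,130+y/5-.4)
a=px('scene0',*s(217,180),.087);b=px('scene0',*s(279,322),.087);h=px('scene0',*s(340,470),.079);print(a,b,h,(a+b)/2,np.linalg.norm(b-a),np.degrees(np.arctan2(*(b-a)[1::-1])),np.degrees(np.arctan2(*(h-a)[1::-1])))
o=env.observe();T=R.from_rotvec(o['tcp_rot']).as_matrix();print(T.round(3))
K,D,Rm,t=cam('wrist'); print('wrist cam pos',-Rm.T@t,'axes rows',Rm.round(3)); print('in tool',T.T@(-Rm.T@t-o['tool_pos']),(Rm@T).round(3),K[0,0])
```

```text
[0.41930627 0.29296472 0.087     ] [0.51498604 0.30384464 0.087     ] [0.60166103 0.3161796  0.079     ]
mid [0.46714615 0.29840468 0.087     ] len 0.09629637196808175 ang 6.4873468113673125 7.255080787698544
[0.42686694 0.29681402 0.087     ] [0.52563981 0.30774385 0.087     ] [0.61069965 0.31934293 0.079     ] [0.47625338 0.30227894 0.087     ] 0.09937575798935519 6.314443852448595 6.986824782415814
[[ 0.371  0.929 -0.001]
 [ 0.929 -0.371 -0.001]
 [-0.001 -0.    -1.   ]]
wrist cam pos [0.13629259 0.56349608 0.38367551] axes rows [[ 0.371  0.929 -0.002]
 [ 0.889 -0.354  0.289]
 [ 0.268 -0.109 -0.957]]
in tool [-0.0010021  -0.08232221 -0.17036628] [[ 1.    -0.     0.001]
 [ 0.     0.957 -0.29 ]
 [-0.001  0.29   0.957]] 330.86776583332073
```

>>> arm_command --rows '[{"wz":-7.2,"gripper":1},{"wz":-7.2},{"wz":-7.2},{"wz":-7.2},{"tx":-33,"ty":24},{"tx":-33,"ty":24},{"tx":-33,"ty":24},{"tx":-33,"ty":24},{"tx":-33,"ty":24},{"tx":-33,"ty":24},{"tx":-33,"ty":24},{"tx":-33,"ty":24},{},{}]'

```text
invalid input at $.rows[0]: expected keys tx, ty, tz, wx, wy, wz, gripper
```

Run:
```python
from h import *
snap('wrist','w1'); o=env.observe(); print(o['tool_pos'],R.from_rotvec(o['tcp_rot']).as_matrix().round(4),o['time_s'])
```

```text
[0.21307233 0.5337548  0.21344697] [[ 3.707e-01  9.287e-01 -4.000e-04]
 [ 9.287e-01 -3.707e-01 -1.000e-03]
 [-1.100e-03 -0.000e+00 -1.000e+00]] 0.2
```

View pics/w1.png

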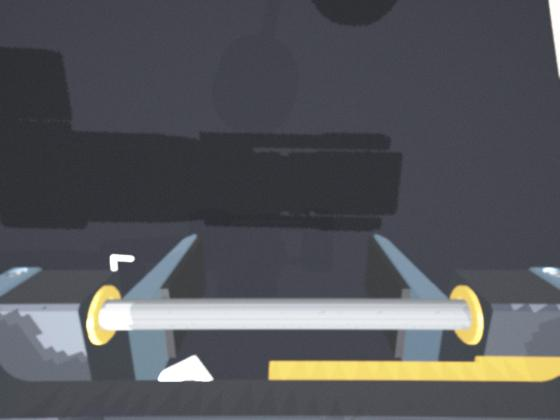

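>>> arm_command --rows '[{"tx":0,"ty":0,"tz":0,"wx":0,"wy":0,"wz":-7.2,"gripper":1},{"tx":0,"ty":0,"tz":0,"wx":0,"wy":0,"wz":-7.2,"gripper":1},{"tx":0,"ty":0,"tz":0,"wx":0,"wy":0,"wz":-7.2,"gripper":1},{"tx":0,"ty":0,"tz":0,"wx":0,"wy":0,"wz":-7.2,"gripper":1},{"tx":-33,"ty":24,"tz":0,"wx":0,"wy":0,"wz":0,"gripper":1},{"tx":-33,"ty":24,"tz":0,"wx":0,"wy":0,"wz":0,"gripper":1},{"tx":-33,"ty":24,"tz":0,"wx":0,"wy":0,"wz":0,"gripper":1},{"tx":-33,"ty":24,"tz":0,"wx":0,"wy":0,"wz":0,"gripper":1},{"tx":-33,"ty":24,"tz":0,"wx":0,"wy":0,"wz":0,"gripper":1},{"tx":-33,"ty":24,"tz":0,"wx":0,"wy":0,"wz":0,"gripper":1},{"tx":-33,"ty":24,"tz":0,"wx":0,"wy":0,"wz":0,"gripper":1},{"tx":-33,"ty":24,"tz":0,"wx":0,"wy":0,"wz":0,"gripper":1},{"tx":0,"ty":0,"tz":0,"wx":0,"wy":0,"wz":0,"gripper":1},{"tx":0,"ty":0,"tz":0,"wx":0,"wy":0,"wz":0,"gripper":1}]'

```text
time_s: 1.6
tool_pos: [0.4362, 0.2951, 0.2137]
tcp_rot: [-2.083, -2.351, 0.001]
ft_force: [0.7, 0.2, -0.5]
finger_gap: 0.999
```

Run:
```python
from h import *
snap('wrist','w1'); o=env.observe(); print(o['tool_pos'],R.from_rotvec(o['tcp_rot']).as_matrix().round(4),o['time_s'])
```

```text
[0.43570533 0.29571742 0.213782  ] [[-1.220e-01  9.925e-01 -8.000e-04]
 [ 9.925e-01  1.220e-01  3.000e-04]
 [ 4.000e-04 -8.000e-04 -1.000e+00]] 1.65
```

View pics/w1.png

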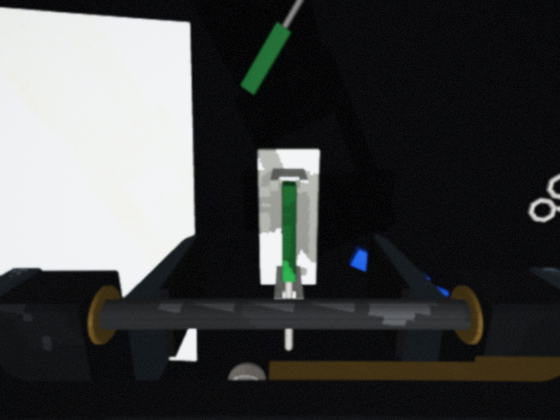

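Run:
```python
from h import *
im=cv2.imread('pics/w1.png'); cv2.imwrite('pics/w1c.png',np.clip(cv2.resize(im[140:360,240:340],None,fx=5,fy=2.7,interpolation=cv2.INTER_CUBIC).astype(float)*1.6,0,255))
```

```text
[ WARN:0@0.424] global loadsave.cpp:1063 imwrite_ Unsupported depth image for selected encoder is fallbacked to CV_8U.
```

View pics/w1c.png

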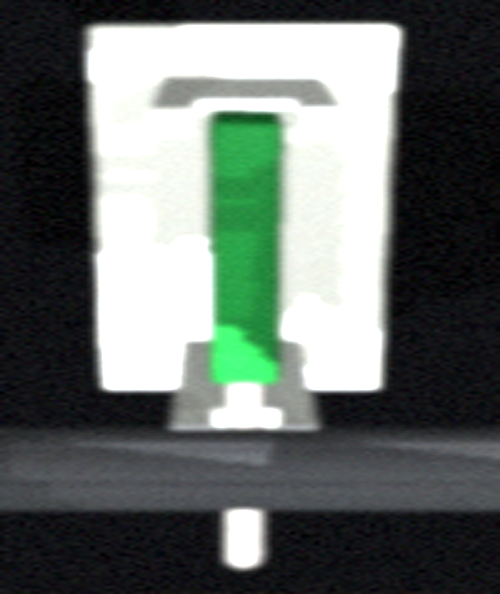

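Run:
```python
from h import *
s=lambda x,y:(240+x/5-.4,140+y/2.7-.3)
a=px('w1',*s(247,123),.087);b=px('w1',*s(246,383),.087);h=px('w1',*s(243,568),.079)
print(a,b,h,(a+b)/2,np.linalg.norm(a-b),np.linalg.norm(h-a)); 
for p,q in((a,b),(a,h)): print(np.degrees(np.arctan2(*(q-p)[1::-1])))
c=[px('w1',*s(*k),0.005) for k in((87,28),(400,28),(102,390),(382,388))]; print(np.array(c).round(4)); c=np.array(c); m=c.mean(0); print(m,np.degrees(np.arctan2(*((c[2]+c[3]-c[0]-c[1])[1::-1]))))
print(px('w1',289,220),px('w1',*s(120,250)))
```

```text
[0.41796259 0.29569114 0.087     ] [0.5156016  0.30769379 0.087     ] [0.60316001 0.31804032 0.079     ] [0.46678209 0.30169247 0.087     ] 0.09837397895510967 0.18671253221198406
7.008144801302795
6.881042861230685
[[0.3996 0.2578 0.005 ]
 [0.391  0.3282 0.005 ]
 [0.5682 0.278  0.005 ]
 [0.5585 0.349  0.005 ]]
[0.47933578 0.3032739  0.005     ] 6.9568630405837055
[0.45147597 0.29989106 0.08619224] [0.49636562 0.27541748 0.00762515]
```

>>> arm_command --rows '[{"tx":1.4,"ty":33.4,"tz":0,"wx":0,"wy":0,"wz":0,"gripper":1},{"tx":0,"ty":0,"tz":38,"wx":0,"wy":0,"wz":0,"gripper":1},{"tx":0,"ty":0,"tz":38,"wx":0,"wy":0,"wz":0,"gripper":1},{"tx":0,"ty":0,"tz":38,"wx":0,"wy":0,"wz":0,"gripper":1},{"tx":0,"ty":0,"tz":30,"wx":0,"wy":0,"wz":0,"gripper":1},{"tx":0,"ty":0,"tz":13,"wx":0,"wy":0,"wz":0,"gripper":1},{"tx":0,"ty":0,"tz":0,"wx":0,"wy":0,"wz":0,"gripper":1},{"tx":0,"ty":0,"tz":0,"wx":0,"wy":0,"wz":0,"gripper":-0.4},{"tx":0,"ty":0,"tz":0,"wx":0,"wy":0,"wz":0,"gripper":-0.4},{"tx":0,"ty":0,"tz":0,"wx":0,"wy":0,"wz":0,"gripper":-0.4}]' --force 8

```text
time_s: 2.65
tool_pos: [0.4699, 0.3017, 0.0585]
tcp_rot: [2.08, 2.353, 0.005]
ft_force: [-0.1, 0.5, -0.6]
finger_gap: 0.774
```

Run:
```python
from h import *
snap('wrist','w2'); o=env.observe(); print(o['tool_pos'],R.from_rotvec(o['tcp_rot']).as_matrix().round(4),o['time_s'],o['finger_gap'],o['ft_force'])
im=cv2.imread('pics/w2.png'); cv2.imwrite('pics/w2b.png',np.clip(im*1.6,0,255).astype(np.uint8))
```

```text
[0.46976048 0.3015147  0.05828375] [[-0.1226  0.9925  0.0023]
 [ 0.9925  0.1226  0.0014]
 [ 0.0012  0.0024 -1.    ]] 2.7 0.721691565891059 [ 0.12679781  0.45892956 -0.53462189]
```

View pics/w2b.png

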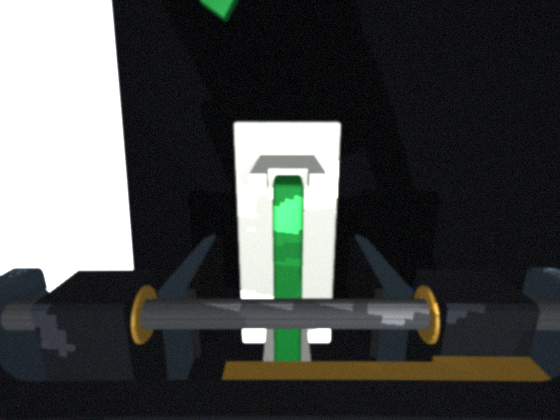

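>>> arm_command --rows '[{"tx":0,"ty":0,"tz":1,"wx":0,"wy":0,"wz":0,"gripper":-1},{"tx":0,"ty":0,"tz":0,"wx":0,"wy":0,"wz":0,"gripper":-1},{"tx":0,"ty":0,"tz":0,"wx":0,"wy":0,"wz":0,"gripper":-1},{"tx":0,"ty":0,"tz":0,"wx":0,"wy":0,"wz":0,"gripper":-1},{"tx":0,"ty":0,"tz":0,"wx":0,"wy":0,"wz":0,"gripper":-1},{"tx":0,"ty":0,"tz":0,"wx":0,"wy":0,"wz":0,"gripper":-1},{"tx":0,"ty":0,"tz":0,"wx":0,"wy":0,"wz":0,"gripper":-1},{"tx":0,"ty":0,"tz":0,"wx":0,"wy":0,"wz":0,"gripper":-1},{"tx":0,"ty":0,"tz":0,"wx":0,"wy":0,"wz":0,"gripper":-1},{"tx":0,"ty":0,"tz":0,"wx":0,"wy":0,"wz":0,"gripper":-1},{"tx":0,"ty":0,"tz":0,"wx":0,"wy":0,"wz":0,"gripper":-1},{"tx":0,"ty":0,"tz":0,"wx":0,"wy":0,"wz":0,"gripper":-1}]' --force 12

```text
time_s: 3.9
tool_pos: [0.4691, 0.301, 0.0559]
tcp_rot: [-2.081, -2.354, -0.0]
ft_force: [-0.6, 0.4, -1.0]
finger_gap: 0.152
```

Run:
```python
from h import *
snap('wrist','w3'); o=env.observe(); print(o['tool_pos'],R.from_rotvec(o['tcp_rot']).as_matrix().round(4),o['time_s'],o['finger_gap'],o['ft_force'],o['joint_positions'])
im=cv2.imread('pics/w3.png'); cv2.imwrite('pics/w3b.png',np.clip(im*1.6,0,255).astype(np.uint8))
```

```text
[0.46905464 0.30102497 0.05593258] [[-0.1226  0.9925  0.    ]
 [ 0.9925  0.1226  0.    ]
 [ 0.      0.     -1.    ]] 3.95 0.14567140672806764 [-0.03490815  0.03687062 -0.94873412] [ 5.49920492e-01  4.38560219e-01  1.82102077e+00  2.54823872e-05
  8.81991010e-01 -1.14381137e+00]
```

View pics/w3b.png

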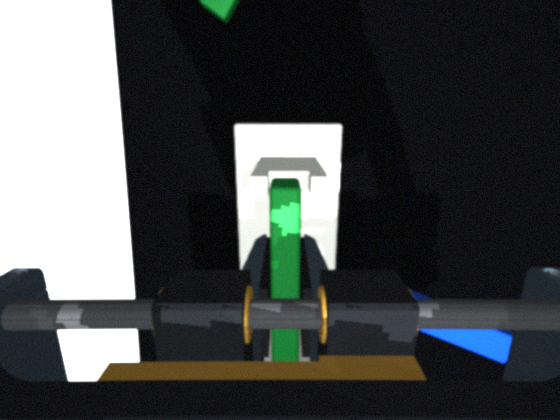

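>>> arm_command --rows '[{"tx":0,"ty":0,"tz":0,"wx":0,"wy":0,"wz":0,"gripper":-1},{"tx":0,"ty":0,"tz":0,"wx":0,"wy":0,"wz":0,"gripper":-1},{"tx":0,"ty":0,"tz":-10,"wx":0,"wy":0,"wz":0,"gripper":-1},{"tx":0,"ty":0,"tz":-20,"wx":0,"wy":0,"wz":0,"gripper":-1},{"tx":0,"ty":0,"tz":-20,"wx":0,"wy":0,"wz":0,"gripper":-1},{"tx":0,"ty":0,"tz":-10,"wx":0,"wy":0,"wz":0,"gripper":-1},{"tx":0,"ty":0,"tz":0,"wx":0,"wy":0,"wz":0,"gripper":-1},{"tx":0,"ty":0,"tz":0,"wx":0,"wy":0,"wz":0,"gripper":-1}]' --force 40

```text
time_s: 4.75
tool_pos: [0.4687, 0.3008, 0.1157]
tcp_rot: [-2.081, -2.353, 0.001]
ft_force: [-1.1, 0.6, -1.8]
finger_gap: 0.151
```

Run:
```python
from h import *
snap('wrist','w4');snap('top','top4');snap('scene','scene4'); o=env.observe(); print(o['tool_pos'],R.from_rotvec(o['tcp_rot']).as_matrix().round(4),o['time_s'],o['finger_gap'],o['ft_force'],o['ft_torque'])
im=cv2.imread('pics/w4.png'); cv2.imwrite('pics/w4b.png',np.clip(im*1.6,0,255).astype(np.uint8))
im=cv2.imread('pics/scene4.png'); cv2.imwrite('pics/s4c.png',cv2.resize(im[225:390,170:340],None,fx=3.5,fy=3.5,interpolation=cv2.INTER_CUBIC))
s=lambda x,y:(230+x/4-.4,60+y/4-.4)
C=np.array([px('top0',*s(*k),.112) for k in((38,46),(480,40),(43,470),(513,457))]); print(C.round(4),C.mean(0))
```

```text
[0.46844041 0.30065732 0.11493466] [[-1.225e-01  9.925e-01 -1.800e-03]
 [ 9.925e-01  1.225e-01 -1.100e-03]
 [-8.000e-04 -1.900e-03 -1.000e+00]] 4.9 0.15181356466161142 [-0.44524259 -0.02234395 -0.63095091] [0.0572094  0.06920636 0.00986157]
[[ 0.9127  0.1289  0.112 ]
 [ 0.9132 -0.1334  0.112 ]
 [ 0.6514  0.1255  0.112 ]
 [ 0.6543 -0.1358  0.112 ]] [ 0.78289494 -0.0036988   0.112     ]
```

View pics/w4b.png

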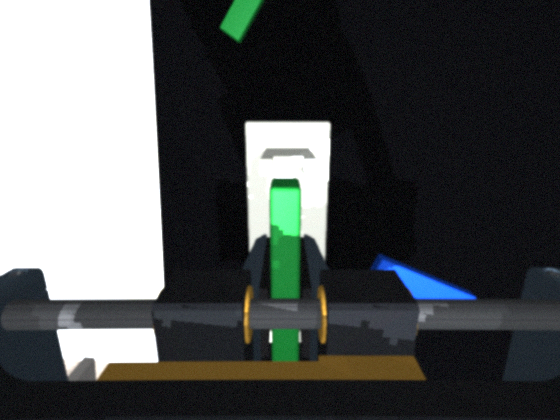

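View pics/s4c.png

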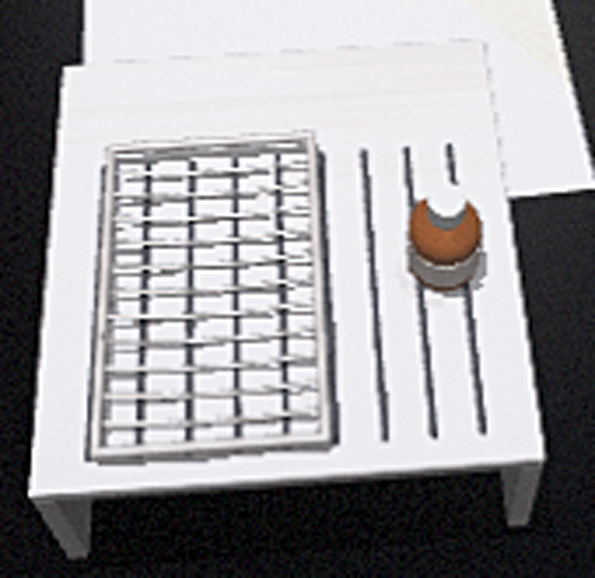

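View pics/top4.png

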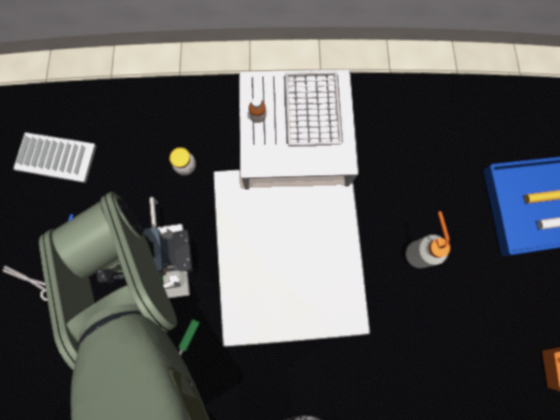

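Run:
```python
from h import *
s=lambda x,y:(170+x/3.5-.4,225+y/3.5-.4)
C=np.array([px('scene4',*s(*k),.112) for k in((64,67),(488,41),(30,494),(546,459))]); print(C.round(4),C.mean(0))
A=C
s=lambda x,y:(230+x/4-.4,60+y/4-.4)
B=np.array([px('top0',*s(*k),.112) for k in((480,40),(38,46),(513,457),(43,470))])[[2,3,0,1]]
for q in (A,B):
    fl,fr,bl,br=q[1],q[0],q[3],q[2]
    print(np.degrees(np.arctan2(*((bl+br-fl-fr)[1::-1]))), np.degrees(np.arctan2(-(fl+bl-fr-br)[0],(fl+bl-fr-br)[1])),np.linalg.norm(fl-fr),np.linalg.norm(fl-bl))
# stain
```

```text
[[ 0.6604 -0.1309  0.112 ]
 [ 0.6576  0.1294  0.112 ]
 [ 0.9164 -0.1271  0.112 ]
 [ 0.9142  0.1306  0.112 ]] [7.87136883e-01 5.09839222e-04 1.12000000e-01]
0.5585803011998719 0.5462477384760566 0.26033587779928785 0.25665580176458186
0.6390873978526475 0.38254241061687283 0.2613859510010156 0.2612806315074504
```

>>> arm_command --rows '[{"tx":0,"ty":0,"tz":0,"wx":0,"wy":0,"wz":6.5,"gripper":-1},{"tx":-40,"ty":0,"tz":0,"wx":0,"wy":0,"wz":0,"gripper":-1},{"tx":-40,"ty":0,"tz":0,"wx":0,"wy":0,"wz":0,"gripper":-1},{"tx":-40,"ty":0,"tz":0,"wx":0,"wy":0,"wz":0,"gripper":-1},{"tx":-40,"ty":0,"tz":0,"wx":0,"wy":0,"wz":0,"gripper":-1},{"tx":-40,"ty":0,"tz":0,"wx":0,"wy":0,"wz":0,"gripper":-1},{"tx":-40,"ty":0,"tz":0,"wx":0,"wy":0,"wz":0,"gripper":-1},{"tx":0,"ty":0,"tz":23,"wx":0,"wy":0,"wz":0,"gripper":-1},{"tx":0,"ty":0,"tz":24,"wx":0,"wy":0,"wz":0,"gripper":-1},{"tx":0,"ty":0,"tz":0,"wx":0,"wy":0,"wz":0,"gripper":-1},{"tx":0,"ty":0,"tz":0,"wx":0,"wy":0,"wz":0,"gripper":-1},{"tx":0,"ty":0,"tz":0,"wx":0,"wy":0,"wz":0,"gripper":-1}]'

```text
time_s: 6.1
tool_pos: [0.4721, 0.0614, 0.0698]
tcp_rot: [2.21, 2.232, 0.002]
ft_force: [-1.2, 0.2, -0.0]
finger_gap: 0.15
```

Run:
```python
from h import *
snap('top','top5');snap('scene','scene5'); o=env.observe(); print(o['tool_pos'],R.from_rotvec(o['tcp_rot']).as_matrix().round(4),o['time_s'],o['finger_gap'],o['ft_force'],o['ft_torque'])
a=cv2.resize(cv2.imread('pics/top5.png')[120:260,190:350],None,fx=4,fy=4,interpolation=cv2.INTER_CUBIC);cv2.imwrite('pics/t5c.png',a)
```

```text
[0.47210601 0.06146427 0.06989885] [[-1.010e-02  9.999e-01  2.100e-03]
 [ 9.999e-01  1.010e-02  3.000e-04]
 [ 3.000e-04  2.100e-03 -1.000e+00]] 6.2 0.15262314549922365 [ 0.59336324 -0.93709632 -0.67908802] [ 0.04773473  0.00626104 -0.02281581]
```

View pics/t5c.png

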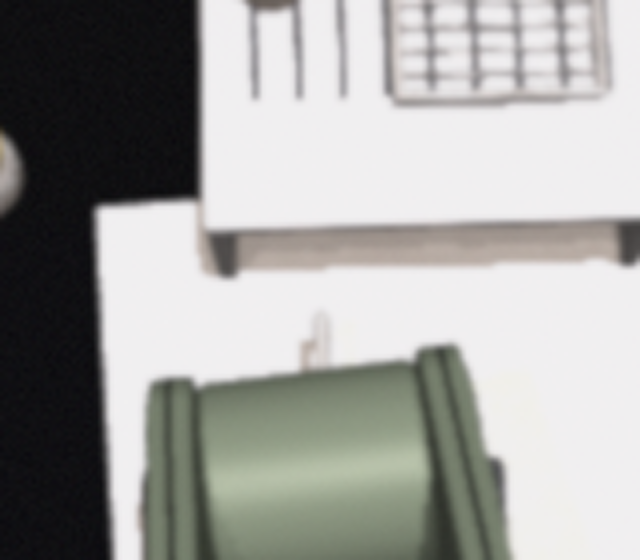

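View pics/scene5.png

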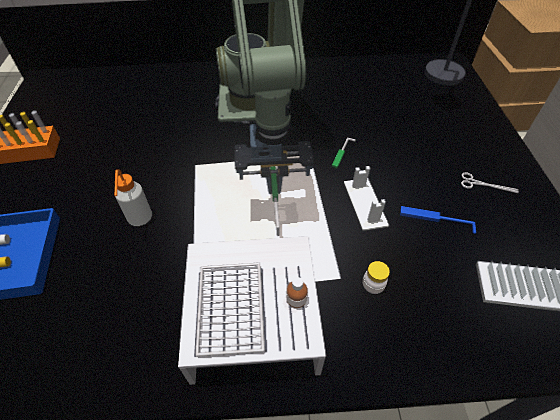

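>>> arm_command --rows '[{"tx":0,"ty":25,"tz":0,"wx":0,"wy":0,"wz":0,"gripper":-1},{"tx":0,"ty":25,"tz":0,"wx":0,"wy":0,"wz":0,"gripper":-1},{"tx":0,"ty":25,"tz":0,"wx":0,"wy":0,"wz":0,"gripper":-1},{"tx":0,"ty":20,"tz":0,"wx":0,"wy":0,"wz":0,"gripper":-1},{"tx":0,"ty":5,"tz":0,"wx":0,"wy":0,"wz":0,"gripper":-1},{"tx":0,"ty":0,"tz":0,"wx":0,"wy":0,"wz":0,"gripper":-1},{"tx":0,"ty":0,"tz":0,"wx":0,"wy":0,"wz":0,"gripper":-1}]'

```text
time_s: 6.9
tool_pos: [0.57, 0.0621, 0.069]
tcp_rot: [-2.21, -2.231, 0.002]
ft_force: [-0.6, 0.3, -0.6]
finger_gap: 0.151
```

Run:
```python
from h import *
print(px('top5',190+320/4-.4,120+313/4-.4,.09), px('top5',190+320/4-.4,120+313/4-.4,.075))
for k in range(3):
    o=env.observe(); print(o['tool_pos'],o['time_s'],o['ft_force'],o['ft_torque'])
```

```text
[0.60819374 0.06181423 0.09      ] [0.61178805 0.06197155 0.075     ]
[0.5700441  0.06209056 0.06898294] 6.9 [-0.56609212  0.32294017 -0.61960686] [ 0.06328332  0.03990829 -0.0408668 ]
[0.5700441  0.06209056 0.06898294] 6.9 [-0.56609212  0.32294017 -0.61960686] [ 0.06328332  0.03990829 -0.0408668 ]
[0.5700441  0.06209056 0.06898294] 6.9 [-0.56609212  0.32294017 -0.61960686] [ 0.06328332  0.03990829 -0.0408668 ]
```

>>> arm_command --rows '[{"tx":0,"ty":4,"tz":0,"wx":0,"wy":0,"wz":0,"gripper":-1},{"tx":0,"ty":4,"tz":0,"wx":0,"wy":0,"wz":0,"gripper":-1},{"tx":0,"ty":4,"tz":0,"wx":0,"wy":0,"wz":0,"gripper":-1},{"tx":0,"ty":2,"tz":0,"wx":0,"wy":0,"wz":0,"gripper":-1},{"tx":0,"ty":2,"tz":0,"wx":0,"wy":0,"wz":0,"gripper":-1},{"tx":0,"ty":2,"tz":0,"wx":0,"wy":0,"wz":0,"gripper":-1},{"tx":0,"ty":0,"tz":0,"wx":0,"wy":0,"wz":0,"gripper":-1}]'

```text
time_s: 7.6
tool_pos: [0.5896, 0.0622, 0.0689]
tcp_rot: [2.211, 2.232, 0.0]
ft_force: [0.7, -0.7, -1.0]
finger_gap: 0.153
```

>>> arm_command --rows '[{"tx":0,"ty":1.5,"tz":0,"wx":0,"wy":0,"wz":0,"gripper":-1},{"tx":0,"ty":1.5,"tz":0,"wx":0,"wy":0,"wz":0,"gripper":-1}]'

```text
time_s: 7.8
tool_pos: [0.5923, 0.0622, 0.0689]
tcp_rot: [-2.211, -2.232, 0.0]
ft_force: [-0.2, -1.0, -1.2]
finger_gap: 0.152
```

>>> arm_command --rows '[{"tx":0,"ty":1.5,"tz":0,"wx":0,"wy":0,"wz":0,"gripper":-1},{"tx":0,"ty":1.5,"tz":0,"wx":0,"wy":0,"wz":0,"gripper":-1}]'

```text
time_s: 8.0
tool_pos: [0.5955, 0.0622, 0.069]
tcp_rot: [-2.211, -2.232, -0.0]
ft_force: [-0.6, -0.2, -1.1]
finger_gap: 0.15
```

>>> arm_command --rows '[{"tx":0,"ty":1.5,"tz":0,"wx":0,"wy":0,"wz":0,"gripper":-1},{"tx":0,"ty":1.5,"tz":0,"wx":0,"wy":0,"wz":0,"gripper":-1}]'

```text
time_s: 8.2
tool_pos: [0.5985, 0.0622, 0.069]
tcp_rot: [-2.211, -2.232, -0.0]
ft_force: [-0.9, 0.2, -0.3]
finger_gap: 0.152
```

>>> arm_command --rows '[{"tx":0,"ty":1,"tz":0,"wx":0,"wy":0,"wz":0,"gripper":-1},{"tx":0,"ty":1,"tz":0,"wx":0,"wy":0,"wz":0,"gripper":-1}]'

```text
time_s: 8.4
tool_pos: [0.5991, 0.0622, 0.0688]
tcp_rot: [-2.21, -2.231, 0.003]
ft_force: [-4.7, 0.5, 1.9]
finger_gap: 0.149
```

>>> arm_command --rows '[{"tx":0,"ty":1,"tz":0,"wx":0,"wy":0,"wz":0,"gripper":-1},{"tx":0,"ty":1,"tz":0,"wx":0,"wy":0,"wz":0,"gripper":-1}]'

```text
time_s: 8.6
tool_pos: [0.5996, 0.0623, 0.0688]
tcp_rot: [-2.208, -2.229, 0.007]
ft_force: [-11.3, -0.4, 5.0]
finger_gap: 0.149
```

>>> arm_command --rows '[{"tx":0,"ty":-10,"tz":0,"wx":0,"wy":0,"wz":0,"gripper":-1},{"tx":0,"ty":-15,"tz":0,"wx":0,"wy":0,"wz":0,"gripper":-1},{"tx":0,"ty":-10,"tz":0,"wx":0,"wy":0,"wz":0,"gripper":-1},{"tx":0,"ty":0,"tz":7,"wx":0,"wy":0,"wz":0,"gripper":-1},{"tx":0,"ty":0,"tz":7,"wx":0,"wy":0,"wz":0,"gripper":-1},{"tx":0,"ty":0,"tz":7,"wx":0,"wy":0,"wz":0,"gripper":-1},{"tx":0,"ty":0,"tz":0,"wx":0,"wy":0,"wz":0,"gripper":-1},{"tx":0,"ty":0,"tz":0,"wx":0,"wy":0,"wz":0,"gripper":-1}]'

```text
time_s: 9.4
tool_pos: [0.5675, 0.062, 0.0474]
tcp_rot: [-2.211, -2.232, 0.0]
ft_force: [0.2, 0.5, -1.6]
finger_gap: 0.15
```

>>> arm_command --rows '[{"tx":-2,"ty":0,"tz":0,"wx":0,"wy":0,"wz":0,"gripper":-1},{"tx":-2,"ty":0,"tz":0,"wx":0,"wy":0,"wz":0,"gripper":-1},{"tx":-2,"ty":0,"tz":0,"wx":0,"wy":0,"wz":0,"gripper":-1}]'

```text
time_s: 9.7
tool_pos: [0.5676, 0.0558, 0.0482]
tcp_rot: [2.211, 2.232, 0.001]
ft_force: [0.1, 0.9, -1.2]
finger_gap: 0.151
```

>>> arm_command --rows '[{"tx":-2,"ty":0,"tz":0,"wx":0,"wy":0,"wz":0,"gripper":-1},{"tx":-2,"ty":0,"tz":0,"wx":0,"wy":0,"wz":0,"gripper":-1},{"tx":-2,"ty":0,"tz":0,"wx":0,"wy":0,"wz":0,"gripper":-1}]'

```text
time_s: 10.0
tool_pos: [0.5675, 0.0497, 0.048]
tcp_rot: [2.211, 2.232, 0.0]
ft_force: [-0.2, 0.3, -1.3]
finger_gap: 0.153
```

>>> arm_command --rows '[{"tx":-2,"ty":0,"tz":0,"wx":0,"wy":0,"wz":0,"gripper":-1},{"tx":-2,"ty":0,"tz":0,"wx":0,"wy":0,"wz":0,"gripper":-1},{"tx":-2,"ty":0,"tz":0,"wx":0,"wy":0,"wz":0,"gripper":-1}]'

```text
time_s: 10.3
tool_pos: [0.5674, 0.0449, 0.048]
tcp_rot: [-2.209, -2.232, -0.002]
ft_force: [-1.1, 6.6, -0.3]
finger_gap: 0.154
```

>>> arm_command --rows '[{"tx":3,"ty":0,"tz":0,"wx":0,"wy":0,"wz":0,"gripper":-1},{"tx":0,"ty":0,"tz":-10,"wx":0,"wy":0,"wz":0,"gripper":-1},{"tx":0,"ty":0,"tz":-11,"wx":0,"wy":0,"wz":0,"gripper":-1},{"tx":0,"ty":0,"tz":0,"wx":0,"wy":0,"wz":0,"gripper":-1},{"tx":-10,"ty":0,"tz":0,"wx":0,"wy":0,"wz":0,"gripper":-1},{"tx":-10,"ty":0,"tz":0,"wx":0,"wy":0,"wz":0,"gripper":-1},{"tx":-6,"ty":0,"tz":0,"wx":0,"wy":0,"wz":0,"gripper":-1},{"tx":0,"ty":0,"tz":0,"wx":0,"wy":0,"wz":0,"gripper":-1},{"tx":0,"ty":0,"tz":5,"wx":0,"wy":0,"wz":0,"gripper":-1},{"tx":0,"ty":0,"tz":2,"wx":0,"wy":0,"wz":0,"gripper":-1},{"tx":0,"ty":0,"tz":2,"wx":0,"wy":0,"wz":0,"gripper":-1},{"tx":0,"ty":0,"tz":1,"wx":0,"wy":0,"wz":0,"gripper":-1},{"tx":0,"ty":0,"tz":0,"wx":0,"wy":0,"wz":0,"gripper":-1}]'

```text
time_s: 11.6
tool_pos: [0.5676, 0.0212, 0.0587]
tcp_rot: [-2.21, -2.232, 0.0]
ft_force: [-1.0, -0.1, -1.3]
finger_gap: 0.156
```

>>> arm_command --rows '[{"tx":0,"ty":0,"tz":1,"wx":0,"wy":0,"wz":0,"gripper":-1},{"tx":0,"ty":0,"tz":1,"wx":0,"wy":0,"wz":0,"gripper":-1},{"tx":0,"ty":0,"tz":1,"wx":0,"wy":0,"wz":0,"gripper":-1}]'

```text
time_s: 11.9
tool_pos: [0.5678, 0.021, 0.056]
tcp_rot: [2.211, 2.232, 0.0]
ft_force: [-0.5, 0.0, -0.5]
finger_gap: 0.149
```

>>> arm_command --rows '[{"tx":0,"ty":0,"tz":1,"wx":0,"wy":0,"wz":0,"gripper":-1},{"tx":0,"ty":0,"tz":1,"wx":0,"wy":0,"wz":0,"gripper":-1},{"tx":0,"ty":0,"tz":1,"wx":0,"wy":0,"wz":0,"gripper":-1},{"tx":0,"ty":0,"tz":1,"wx":0,"wy":0,"wz":0,"gripper":-1}]'

```text
time_s: 12.3
tool_pos: [0.5677, 0.021, 0.0519]
tcp_rot: [-2.211, -2.232, -0.0]
ft_force: [0.6, -0.0, -0.4]
finger_gap: 0.152
```

>>> arm_command --rows '[{"tx":0,"ty":0,"tz":2,"wx":0,"wy":0,"wz":0,"gripper":-1},{"tx":0,"ty":0,"tz":2,"wx":0,"wy":0,"wz":0,"gripper":-1},{"tx":0,"ty":0,"tz":2,"wx":0,"wy":0,"wz":0,"gripper":-1},{"tx":0,"ty":0,"tz":0,"wx":0,"wy":0,"wz":0,"gripper":-1}]'

```text
time_s: 12.7
tool_pos: [0.5674, 0.021, 0.0456]
tcp_rot: [-2.211, -2.231, 0.001]
ft_force: [0.7, -0.0, -0.9]
finger_gap: 0.151
```

>>> arm_command --rows '[{"tx":0,"ty":-2,"tz":0,"wx":0,"wy":0,"wz":0,"gripper":-1},{"tx":0,"ty":-2,"tz":0,"wx":0,"wy":0,"wz":0,"gripper":-1},{"tx":0,"ty":-2,"tz":0,"wx":0,"wy":0,"wz":0,"gripper":-1},{"tx":0,"ty":-2,"tz":0,"wx":0,"wy":0,"wz":0,"gripper":-1}]'

```text
time_s: 13.1
tool_pos: [0.5595, 0.0209, 0.0461]
tcp_rot: [2.211, 2.232, 0.0]
ft_force: [1.1, -0.7, -1.3]
finger_gap: 0.151
```

>>> arm_command --rows '[{"tx":0,"ty":-1,"tz":0,"wx":0,"wy":0,"wz":0,"gripper":-1},{"tx":0,"ty":-1,"tz":0,"wx":0,"wy":0,"wz":0,"gripper":-1},{"tx":0,"ty":-1,"tz":0,"wx":0,"wy":0,"wz":0,"gripper":-1}]'

```text
time_s: 13.4
tool_pos: [0.5581, 0.0209, 0.0463]
tcp_rot: [2.209, 2.23, 0.004]
ft_force: [4.2, -0.3, -2.9]
finger_gap: 0.144
```

>>> arm_command --rows '[{"tx":0,"ty":-1,"tz":0,"wx":0,"wy":0,"wz":0,"gripper":-1},{"tx":0,"ty":-1,"tz":0,"wx":0,"wy":0,"wz":0,"gripper":-1}]'

```text
time_s: 13.6
tool_pos: [0.5555, 0.0209, 0.0462]
tcp_rot: [2.21, 2.231, 0.002]
ft_force: [4.7, -0.5, -1.1]
finger_gap: 0.151
```

>>> arm_command --rows '[{"tx":0,"ty":-2,"tz":0,"wx":0,"wy":0,"wz":0,"gripper":-1},{"tx":0,"ty":-2,"tz":0,"wx":0,"wy":0,"wz":0,"gripper":-1},{"tx":0,"ty":-2,"tz":0,"wx":0,"wy":0,"wz":0,"gripper":-1},{"tx":0,"ty":-2,"tz":0,"wx":0,"wy":0,"wz":0,"gripper":-1},{"tx":0,"ty":-2,"tz":0,"wx":0,"wy":0,"wz":0,"gripper":-1}]'

```text
time_s: 14.1
tool_pos: [0.5448, 0.0207, 0.0461]
tcp_rot: [2.211, 2.232, 0.001]
ft_force: [4.4, -1.1, -0.5]
finger_gap: 0.15
```

>>> arm_command --rows '[{"tx":0,"ty":-2,"tz":0,"wx":0,"wy":0,"wz":0,"gripper":-1},{"tx":0,"ty":-2,"tz":0,"wx":0,"wy":0,"wz":0,"gripper":-1},{"tx":0,"ty":-3,"tz":0,"wx":0,"wy":0,"wz":0,"gripper":-1},{"tx":0,"ty":-3,"tz":0,"wx":0,"wy":0,"wz":0,"gripper":-1},{"tx":0,"ty":-3,"tz":0,"wx":0,"wy":0,"wz":0,"gripper":-1},{"tx":0,"ty":-3,"tz":0,"wx":0,"wy":0,"wz":0,"gripper":-1},{"tx":0,"ty":-3,"tz":0,"wx":0,"wy":0,"wz":0,"gripper":-1},{"tx":0,"ty":-3,"tz":0,"wx":0,"wy":0,"wz":0,"gripper":-1}]'

```text
time_s: 14.9
tool_pos: [0.5226, 0.0205, 0.046]
tcp_rot: [2.211, 2.232, 0.0]
ft_force: [4.8, 0.0, 0.0]
finger_gap: 0.153
```

Run:
```python
from h import *
snap('top','top6'); o=env.observe(); print(o['tool_pos'],o['time_s'],o['ft_force'])
a=cv2.resize(cv2.imread('pics/top6.png')[120:260,210:370],None,fx=4,fy=4,interpolation=cv2.INTER_CUBIC);cv2.imwrite('pics/t6c.png',a)
```

```text
[0.52180129 0.02052206 0.04593104] 14.95 [ 2.84965682 -0.53906521  1.54704312]
```

View pics/t6c.png

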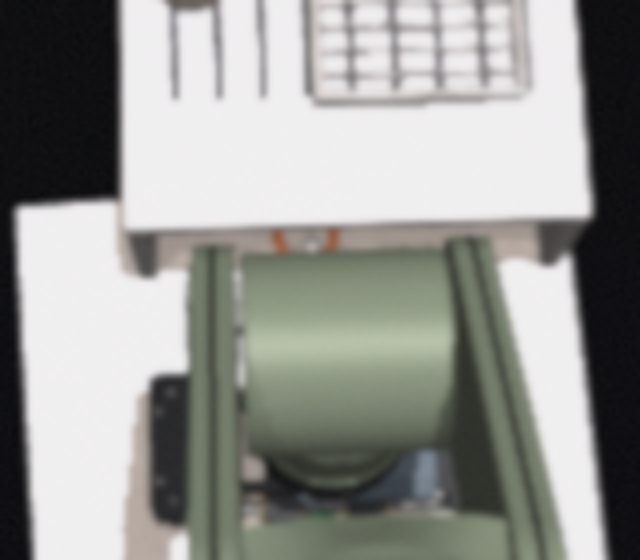

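>>> arm_command --rows '[{"tx":0,"ty":-3,"tz":0,"wx":0,"wy":0,"wz":0,"gripper":-1},{"tx":0,"ty":-3,"tz":0,"wx":0,"wy":0,"wz":0,"gripper":-1},{"tx":0,"ty":-3,"tz":0,"wx":0,"wy":0,"wz":0,"gripper":-1},{"tx":0,"ty":-3,"tz":0,"wx":0,"wy":0,"wz":0,"gripper":-1},{"tx":0,"ty":-3,"tz":0,"wx":0,"wy":0,"wz":0,"gripper":-1},{"tx":0,"ty":-3,"tz":0,"wx":0,"wy":0,"wz":0,"gripper":-1},{"tx":0,"ty":-3,"tz":0,"wx":0,"wy":0,"wz":0,"gripper":-1},{"tx":0,"ty":-3,"tz":0,"wx":0,"wy":0,"wz":0,"gripper":-1},{"tx":0,"ty":-3,"tz":0,"wx":0,"wy":0,"wz":0,"gripper":-1},{"tx":0,"ty":-3,"tz":0,"wx":0,"wy":0,"wz":0,"gripper":-1}]'

```text
time_s: 15.95
tool_pos: [0.4924, 0.0202, 0.0459]
tcp_rot: [-2.211, -2.232, 0.0]
ft_force: [4.1, -0.9, -0.3]
finger_gap: 0.155
```

>>> arm_command --rows '[{"tx":0,"ty":-2,"tz":0,"wx":0,"wy":0,"wz":0,"gripper":-1},{"tx":0,"ty":-2,"tz":0,"wx":0,"wy":0,"wz":0,"gripper":-1},{"tx":0,"ty":-2,"tz":0,"wx":0,"wy":0,"wz":0,"gripper":-1}]'

```text
time_s: 16.25
tool_pos: [0.4866, 0.0202, 0.0459]
tcp_rot: [-2.211, -2.232, -0.0]
ft_force: [4.6, -0.4, -0.8]
finger_gap: 0.15
```

>>> arm_command --rows '[{"tx":0,"ty":-2,"tz":0,"wx":0,"wy":0,"wz":0,"gripper":-1},{"tx":0,"ty":-2,"tz":0,"wx":0,"wy":0,"wz":0,"gripper":-1},{"tx":0,"ty":-2,"tz":0,"wx":0,"wy":0,"wz":0,"gripper":-1}]'

```text
time_s: 16.55
tool_pos: [0.4806, 0.0201, 0.0459]
tcp_rot: [-2.211, -2.232, -0.0]
ft_force: [4.6, -0.6, -0.6]
finger_gap: 0.153
```

>>> arm_command --rows '[{"tx":0,"ty":-1,"tz":0,"wx":0,"wy":0,"wz":0,"gripper":-1},{"tx":0,"ty":-1,"tz":0,"wx":0,"wy":0,"wz":0,"gripper":-1},{"tx":0,"ty":-1,"tz":0,"wx":0,"wy":0,"wz":0,"gripper":-1}]'

```text
time_s: 16.85
tool_pos: [0.4776, 0.0201, 0.0459]
tcp_rot: [-2.211, -2.232, -0.0]
ft_force: [5.1, -0.7, -0.1]
finger_gap: 0.153
```

>>> arm_command --rows '[{"tx":0,"ty":-1,"tz":0,"wx":0,"wy":0,"wz":0,"gripper":-1},{"tx":0,"ty":-1,"tz":0,"wx":0,"wy":0,"wz":0,"gripper":-1},{"tx":0,"ty":-1,"tz":0,"wx":0,"wy":0,"wz":0,"gripper":-1}]'

```text
time_s: 17.15
tool_pos: [0.4746, 0.0201, 0.0459]
tcp_rot: [2.211, 2.232, 0.0]
ft_force: [5.3, -1.7, -0.5]
finger_gap: 0.148
```

>>> arm_command --rows '[{"tx":0,"ty":-1,"tz":0,"wx":0,"wy":0,"wz":0,"gripper":-1},{"tx":0,"ty":-1,"tz":0,"wx":0,"wy":0,"wz":0,"gripper":-1}]'

```text
time_s: 17.35
tool_pos: [0.4726, 0.0201, 0.0459]
tcp_rot: [-2.211, -2.232, -0.0]
ft_force: [4.7, -1.5, -1.1]
finger_gap: 0.145
```

>>> arm_command --rows '[{"tx":0,"ty":-1,"tz":0,"wx":0,"wy":0,"wz":0,"gripper":-1},{"tx":0,"ty":-1,"tz":0,"wx":0,"wy":0,"wz":0,"gripper":-1}]'

```text
time_s: 17.55
tool_pos: [0.4706, 0.0201, 0.0459]
tcp_rot: [-2.211, -2.232, -0.0]
ft_force: [4.0, -0.5, -0.2]
finger_gap: 0.155
```

>>> arm_command --rows '[{"tx":0,"ty":-1,"tz":0,"wx":0,"wy":0,"wz":0,"gripper":-1},{"tx":0,"ty":-1,"tz":0,"wx":0,"wy":0,"wz":0,"gripper":-1}]'

```text
time_s: 17.75
tool_pos: [0.4691, 0.02, 0.046]
tcp_rot: [2.21, 2.231, 0.001]
ft_force: [6.4, -0.4, -2.3]
finger_gap: 0.152
```

>>> arm_command --rows '[{"tx":0,"ty":-0.5,"tz":0,"wx":0,"wy":0,"wz":0,"gripper":-1},{"tx":0,"ty":-0.5,"tz":0,"wx":0,"wy":0,"wz":0,"gripper":-1},{"tx":0,"ty":0,"tz":0,"wx":0,"wy":0,"wz":0,"gripper":-1}]'

```text
time_s: 18.05
tool_pos: [0.469, 0.02, 0.046]
tcp_rot: [2.21, 2.23, 0.003]
ft_force: [6.8, -0.8, -3.2]
finger_gap: 0.154
```

>>> arm_command --rows '[{"tx":0,"ty":-0.5,"tz":0,"wx":0,"wy":0,"wz":0,"gripper":-1},{"tx":0,"ty":-0.5,"tz":0,"wx":0,"wy":0,"wz":0,"gripper":-1},{"tx":0,"ty":0,"tz":0,"wx":0,"wy":0,"wz":0,"gripper":-1}]'

```text
time_s: 18.35
tool_pos: [0.4689, 0.0201, 0.046]
tcp_rot: [2.209, 2.23, 0.005]
ft_force: [9.9, -0.8, -5.8]
finger_gap: 0.148
```

Run:
```python
from h import *
snap('top','top7'); o=env.observe(); print(o['tool_pos'],R.from_rotvec(o['tcp_rot']).as_matrix().round(4),o['time_s'],o['ft_force'])
a=cv2.resize(cv2.imread('pics/top7.png')[120:260,210:370],None,fx=4,fy=4,interpolation=cv2.INTER_CUBIC);cv2.imwrite('pics/t7c.png',a)
```

```text
[0.46890292 0.02003237 0.04600809] [[-9.400e-03  9.999e-01  4.400e-03]
 [ 1.000e+00  9.400e-03  1.000e-04]
 [ 1.000e-04  4.400e-03 -1.000e+00]] 18.4 [10.0315225  -1.52276284 -4.79295287]
```

View pics/t7c.png

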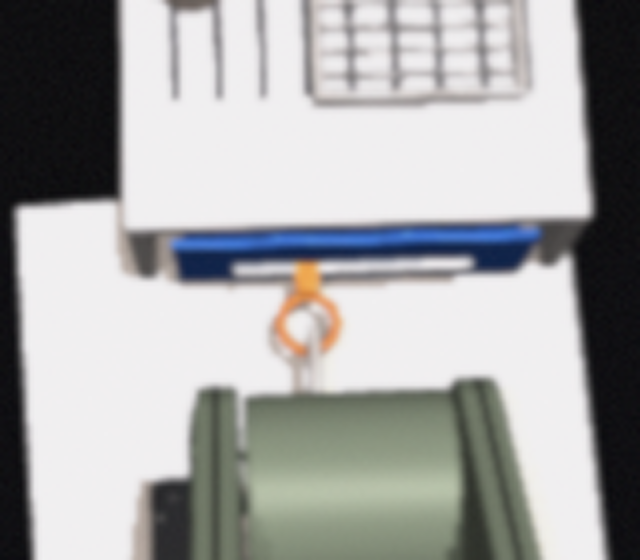

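>>> arm_command --rows '[{"tx":0,"ty":3,"tz":0,"wx":0,"wy":0,"wz":0,"gripper":-1},{"tx":0,"ty":3,"tz":0,"wx":0,"wy":0,"wz":0,"gripper":-1},{"tx":0,"ty":4,"tz":0,"wx":0,"wy":0,"wz":0,"gripper":-1},{"tx":0,"ty":0,"tz":0,"wx":0,"wy":0,"wz":0,"gripper":-1},{"tx":0,"ty":0,"tz":-3,"wx":0,"wy":0,"wz":0,"gripper":-1},{"tx":0,"ty":0,"tz":-3,"wx":0,"wy":0,"wz":0,"gripper":-1},{"tx":0,"ty":0,"tz":0,"wx":0,"wy":0,"wz":0,"gripper":-1}]'

```text
time_s: 19.1
tool_pos: [0.4767, 0.0201, 0.0524]
tcp_rot: [2.211, 2.232, 0.001]
ft_force: [-0.5, 0.6, -0.5]
finger_gap: 0.155
```

>>> arm_command --rows '[{"tx":0,"ty":0,"tz":-4,"wx":0,"wy":0,"wz":0,"gripper":-1},{"tx":0,"ty":0,"tz":-4,"wx":0,"wy":0,"wz":0,"gripper":-1},{"tx":0,"ty":0,"tz":-4,"wx":0,"wy":0,"wz":0,"gripper":-1},{"tx":0,"ty":0,"tz":-10,"wx":0,"wy":0,"wz":0,"gripper":-1},{"tx":0,"ty":0,"tz":0,"wx":0,"wy":0,"wz":0,"gripper":-1}]'

```text
time_s: 19.6
tool_pos: [0.4778, 0.0201, 0.0754]
tcp_rot: [2.209, 2.23, 0.004]
ft_force: [0.2, -0.8, -0.9]
finger_gap: 0.152
```

>>> arm_command --rows '[{"tx":0,"ty":0,"tz":-20,"wx":0,"wy":0,"wz":0,"gripper":-1},{"tx":0,"ty":0,"tz":-20,"wx":0,"wy":0,"wz":0,"gripper":-1},{"tx":0,"ty":-5.4,"tz":-15,"wx":0,"wy":0,"wz":0,"gripper":-1},{"tx":40,"ty":0,"tz":0,"wx":0,"wy":0,"wz":0,"gripper":-1},{"tx":40,"ty":0,"tz":0,"wx":0,"wy":0,"wz":0,"gripper":-1},{"tx":40,"ty":0,"tz":0,"wx":0,"wy":0,"wz":0,"gripper":-1},{"tx":40,"ty":0,"tz":0,"wx":0,"wy":0,"wz":0,"gripper":-1},{"tx":40,"ty":0,"tz":0,"wx":0,"wy":0,"wz":0,"gripper":-1},{"tx":40,"ty":0,"tz":0,"wx":0,"wy":0,"wz":0,"gripper":-1},{"tx":30,"ty":0,"tz":0,"wx":0,"wy":0,"wz":0,"gripper":-1},{"tx":11,"ty":0,"tz":0,"wx":0,"wy":0,"wz":0,"gripper":-1},{"tx":0,"ty":0,"tz":0,"wx":0,"wy":0,"wz":-6.5,"gripper":-1},{"tx":0,"ty":0,"tz":0,"wx":0,"wy":0,"wz":0,"gripper":-1},{"tx":0,"ty":0,"tz":0,"wx":0,"wy":0,"wz":0,"gripper":-1},{"tx":0,"ty":0,"tz":0,"wx":0,"wy":0,"wz":0,"gripper":-1}]'

```text
time_s: 21.1
tool_pos: [0.4687, 0.3003, 0.129]
tcp_rot: [2.084, 2.351, -0.0]
ft_force: [0.3, 0.3, -1.7]
finger_gap: 0.153
```

Run:
```python
from h import *
snap('wrist','w8');snap('top','top8'); snap('scene','scene8');o=env.observe(); print(o['tool_pos'],R.from_rotvec(o['tcp_rot']).as_matrix().round(4),o['time_s'],o['ft_force'])
a=cv2.resize(cv2.imread('pics/w8.png')[100:380,200:380],None,fx=3,fy=2.1,interpolation=cv2.INTER_CUBIC);cv2.imwrite('pics/w8c.png',np.clip(a*1.5,0,255).astype(np.uint8))
a=cv2.resize(cv2.imread('pics/scene8.png')[120:250,330:430],None,fx=4.5,fy=4.5,interpolation=cv2.INTER_CUBIC);cv2.imwrite('pics/s8c.png',a)
T=R.from_rotvec(o['tcp_rot']).as_matrix()
print('err to target in tool mm',T.T@(np.array([.46905,.30102,.0559])-o['tool_pos'])*1e3)
```

```text
[0.46876999 0.30054858 0.12905851] [[-1.211e-01  9.926e-01  1.000e-04]
 [ 9.926e-01  1.211e-01  1.000e-04]
 [ 0.000e+00  1.000e-04 -1.000e+00]] 21.25 [ 0.39764133  1.24983271 -0.63885418]
err to target in tool mm [ 0.43039988  0.32979899 73.15855381]
```

View pics/w8c.png

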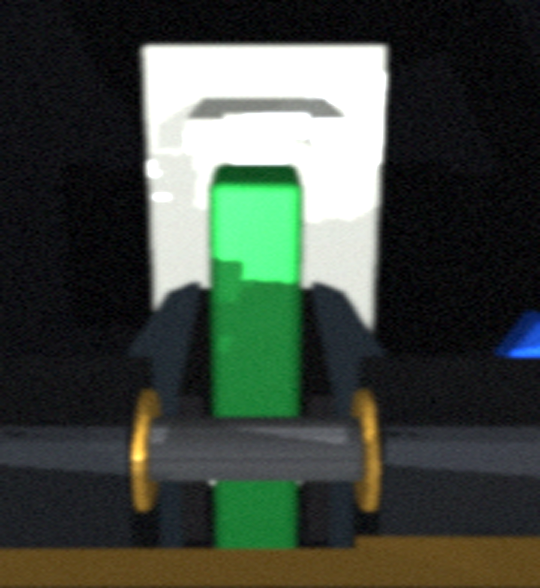

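View pics/s8c.png

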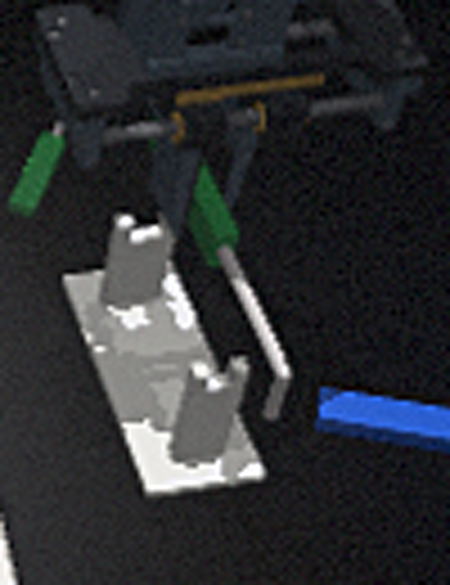

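View pics/top8.png

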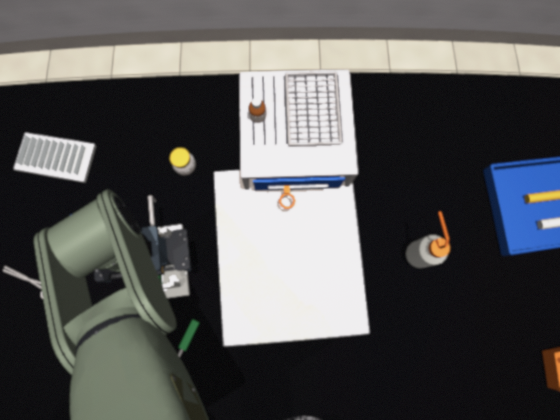

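Run:
```python
from h import *
for t in ['w3','w4','w8']:
    i=np.load(t+'.npz')['im']; h=cv2.cvtColor(i,cv2.COLOR_RGB2HSV)
    g=(h[...,0]>50)&(h[...,0]<75)&(h[...,1]>120)&(h[...,2]>25); g[:150]=0; g[:,:255]=0;g[:,320:]=0
    v=np.where(g.sum(1)>8)[0]; print(t,v[0],v[-1],[(np.where(g[r])[0][[0,-1]]) for r in (195,225,250,340,355)])
```

```text
w3 179 360 [array([271, 299]), array([271, 299]), array([270, 300]), array([272, 297]), array([272, 297])]
w4 180 360 [array([270, 299]), array([271, 299]), array([269, 300]), array([273, 297]), array([271, 299])]
w8 180 360 [array([270, 299]), array([271, 299]), array([269, 300]), array([271, 299]), array([271, 299])]
```

>>> arm_command --rows '[{"tx":1.6,"ty":0.3,"tz":0,"wx":0,"wy":0,"wz":0,"gripper":-1},{"tx":0,"ty":0,"tz":20,"wx":0,"wy":0,"wz":0,"gripper":-1},{"tx":0,"ty":0,"tz":20,"wx":0,"wy":0,"wz":0,"gripper":-1},{"tx":0,"ty":0,"tz":10,"wx":0,"wy":0,"wz":0,"gripper":-1},{"tx":0,"ty":0,"tz":4,"wx":0,"wy":0,"wz":0,"gripper":-1},{"tx":0,"ty":0,"tz":4,"wx":0,"wy":0,"wz":0,"gripper":-1},{"tx":0,"ty":0,"tz":0,"wx":0,"wy":0,"wz":0,"gripper":-1}]'

```text
time_s: 21.95
tool_pos: [0.469, 0.3028, 0.0711]
tcp_rot: [2.081, 2.353, 0.001]
ft_force: [-0.5, -1.2, -0.1]
finger_gap: 0.15
```

>>> arm_command --rows '[{"tx":0,"ty":0,"tz":3,"wx":0,"wy":0,"wz":0,"gripper":-1},{"tx":0,"ty":0,"tz":3,"wx":0,"wy":0,"wz":0,"gripper":-1},{"tx":0,"ty":0,"tz":3,"wx":0,"wy":0,"wz":0,"gripper":-1},{"tx":0,"ty":0,"tz":3,"wx":0,"wy":0,"wz":0,"gripper":-1}]'

```text
time_s: 22.35
tool_pos: [0.4688, 0.3027, 0.0589]
tcp_rot: [2.081, 2.354, 0.001]
ft_force: [-0.6, 0.2, -0.5]
finger_gap: 0.151
```

Run:
```python
from h import *
snap('wrist','w9');o=env.observe(); print(o['tool_pos'],R.from_rotvec(o['tcp_rot']).as_matrix().round(4),o['time_s'],o['ft_force'],o['ft_torque'])
a=cv2.resize(cv2.imread('pics/w9.png')[100:380,200:380],None,fx=3,fy=2.1,interpolation=cv2.INTER_CUBIC);cv2.imwrite('pics/w9c.png',np.clip(a*1.2,0,255).astype(np.uint8))
```

```text
[0.46847907 0.3025053  0.05832122] [[-1.226e-01  9.925e-01 -7.000e-04]
 [ 9.925e-01  1.226e-01 -4.000e-04]
 [-3.000e-04 -7.000e-04 -1.000e+00]] 22.4 [ 0.4020836   0.52791082 -1.93820879] [0.00935776 0.05537676 0.04265121]
```

View pics/w9c.png

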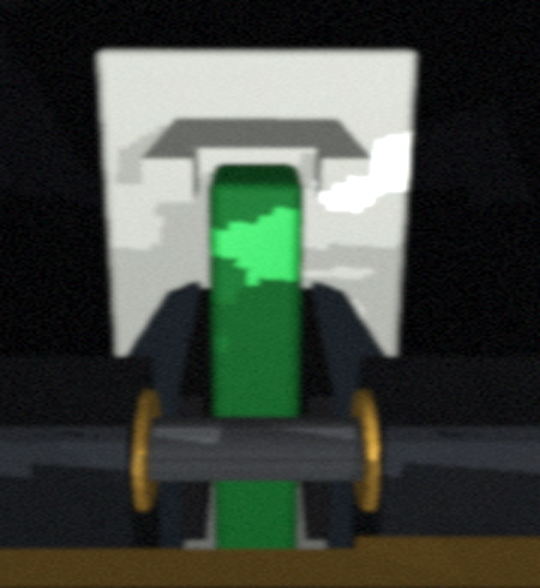

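>>> arm_command --rows '[{"tx":0,"ty":0,"tz":1,"wx":0,"wy":0,"wz":0,"gripper":-1},{"tx":0,"ty":0,"tz":1,"wx":0,"wy":0,"wz":0,"gripper":-1},{"tx":0,"ty":0,"tz":0,"wx":0,"wy":0,"wz":0,"gripper":-1}]' --force 12

```text
time_s: 22.7
tool_pos: [0.4688, 0.3026, 0.0569]
tcp_rot: [-2.081, -2.354, 0.0]
ft_force: [0.6, -0.5, -1.1]
finger_gap: 0.152
```

>>> arm_command --rows '[{"tx":0,"ty":0,"tz":0,"wx":0,"wy":0,"wz":0,"gripper":-0.6},{"tx":0,"ty":0,"tz":0,"wx":0,"wy":0,"wz":0,"gripper":-0.5},{"tx":0,"ty":0,"tz":0,"wx":0,"wy":0,"wz":0,"gripper":-0.3},{"tx":0,"ty":0,"tz":0,"wx":0,"wy":0,"wz":0,"gripper":0},{"tx":0,"ty":0,"tz":0,"wx":0,"wy":0,"wz":0,"gripper":0.2},{"tx":0,"ty":0,"tz":0,"wx":0,"wy":0,"wz":0,"gripper":0.2},{"tx":0,"ty":0,"tz":0,"wx":0,"wy":0,"wz":0,"gripper":0.2},{"tx":0,"ty":0,"tz":0,"wx":0,"wy":0,"wz":0,"gripper":0.2}]'

```text
time_s: 23.5
tool_pos: [0.4688, 0.3026, 0.057]
tcp_rot: [-2.081, -2.354, -0.0]
ft_force: [0.9, -0.4, -1.0]
finger_gap: 0.599
```

Run:
```python
from h import *
snap('wrist','w10');o=env.observe(); print(o['tool_pos'],o['time_s'],o['ft_force'],o['finger_gap'])
a=cv2.resize(cv2.imread('pics/w10.png')[100:380,200:380],None,fx=3,fy=2.1,interpolation=cv2.INTER_CUBIC);cv2.imwrite('pics/w10c.png',np.clip(a*1.2,0,255).astype(np.uint8))
```

```text
[0.46876695 0.30267632 0.05696228] 23.55 [ 0.7536051  -1.12616189 -0.83260641] 0.5978805230275156
```

View pics/w10c.png

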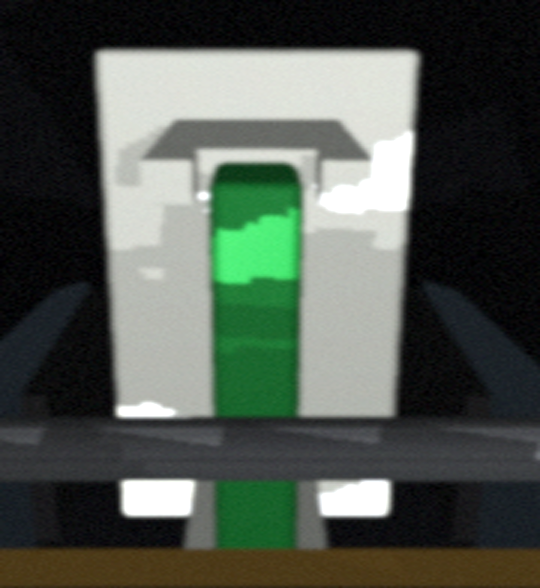

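>>> arm_command --rows '[{"tx":0,"ty":0,"tz":-15,"wx":0,"wy":0,"wz":0,"gripper":0.2},{"tx":0,"ty":0,"tz":-30,"wx":0,"wy":0,"wz":0,"gripper":0.2},{"tx":0,"ty":0,"tz":-40,"wx":0,"wy":0,"wz":0,"gripper":0.2},{"tx":0,"ty":0,"tz":-40,"wx":0,"wy":0,"wz":0,"gripper":0.2},{"tx":0,"ty":0,"tz":-30,"wx":0,"wy":0,"wz":0,"gripper":0.2},{"tx":0,"ty":-40,"tz":0,"wx":0,"wy":0,"wz":0,"gripper":0.2},{"tx":0,"ty":-40,"tz":0,"wx":0,"wy":0,"wz":0,"gripper":0.2},{"tx":30,"ty":-20,"tz":0,"wx":0,"wy":0,"wz":0,"gripper":0.2},{"tx":30,"ty":0,"tz":0,"wx":0,"wy":0,"wz":0,"gripper":0.2},{"tx":30,"ty":0,"tz":0,"wx":0,"wy":0,"wz":0,"gripper":0.2},{"tx":0,"ty":0,"tz":0,"wx":0,"wy":0,"wz":0,"gripper":0.2},{"tx":0,"ty":0,"tz":0,"wx":0,"wy":0,"wz":0,"gripper":0.2}]'

```text
time_s: 24.75
tool_pos: [0.3582, 0.3797, 0.2117]
tcp_rot: [2.079, 2.355, -0.001]
ft_force: [-0.2, 0.5, 0.1]
finger_gap: 0.598
```

Run:
```python
from h import *
snap('top','top11');snap('scene','scene11');o=env.observe(); print(o['tool_pos'],o['time_s'],o['ft_force'])
a=cv2.resize(cv2.imread('pics/scene11.png')[130:250,320:420],None,fx=4.5,fy=4.5,interpolation=cv2.INTER_CUBIC)
b=cv2.resize(cv2.imread('pics/top11.png')[170:270,230:370],None,fx=2.5,fy=2.5,interpolation=cv2.INTER_CUBIC)
cv2.imwrite('pics/s11c.png',a);cv2.imwrite('pics/t11c.png',b)
# change in tray plate: proj of expected plate top edges at stand x=-135
c=np.array([.785,-.0015,0]);Z=R.from_rotvec([0,0,.0094]).as_matrix()
print(proj('top11',[c+Z@np.array(p) for p in([-.135,.105,.088],[-.135,-.105,.088],[-.135,.105,.01],[-.135,-.105,.01])]))
```

```text
[0.35844243 0.37885685 0.21180112] 24.85 [-0.41846311  0.14052581  0.13117887]
[[251.49234992 180.87553559]
 [343.75950556 178.44625017]
 [253.28104248 189.54649434]
 [338.80502346 187.24634946]]
```

View pics/s11c.png

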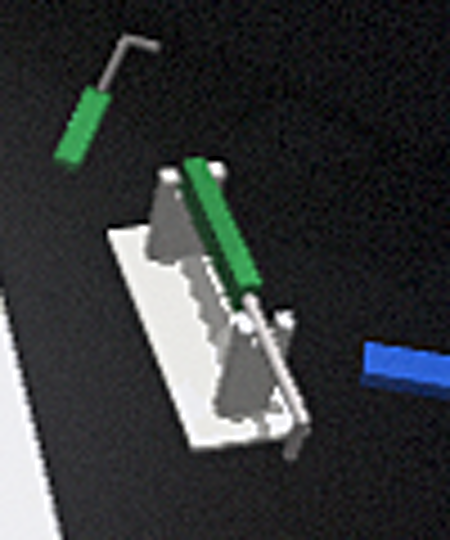

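View pics/top11.png

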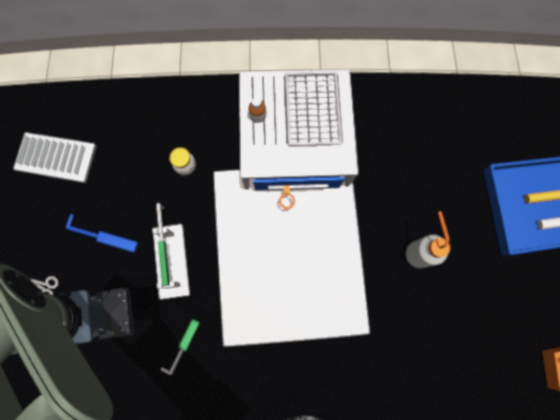

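View pics/t11c.png

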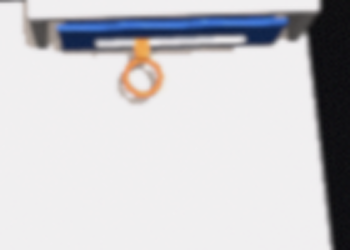

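```bash
python3 -c "
from h import *
print(env.finish_job())"
```

```text
the job is handed in; nothing more can be done
None
```

The tray is out to its end stop, the hooked rod is back in its two-post rest, and I handed the job in at about 25 s of the 66 s allowed.

**What I did:**
- I took the larger green-handled rod from its rest and felt the tray's plate with the hook, at up to 11 N.
- I swept sideways and touched the ring at about 6.6 N, roughly 24 mm left of the tray's middle, then lowered the hook into it.
- I drew the tray about 89 mm at 4–5 N until it stopped dead; force rose to 10 N with no further movement.
- I unhooked and laid the rod back.

**Last checks:**
- **Tray:** in the top picture the tray's front plate lies within about a pixel (2–3 mm) of where it should be at the end stop. That resolution alone would not prove the 4 mm limit, so I rely mainly on the felt stop.
- **Rod:** it sits in both posts in the top and scene pictures, looking as it did at the start.
- **Bystanders:** the two bottles and the jar look unmoved, though I only judged this by eye.
- **Robot:** the hand is clear of everything.

No check failed. The one disagreement was between cameras: they differed by 4–9 mm along x on the positions of the stand and the rod. Touch settled this for the plate and ring. For the rod I went back to the recorded grip position, shifted 1–2 mm to centre it in the slot.

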